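# Load a specimen carrier under the spring clip of its holder

### The job

Load the flat specimen carrier into its holder without grasping it: press the clip's thumb plate down with one fingertip and keep it down, so that the jaw stands clear, while the other fingertip pushes the carrier along its track, under the jaw, until it is fully home against the end stop. Only then let the clip come down on the carrier, so that it stays clamped there, and move clear. Never lift the carrier or rub it along the jaw, and leave the slide box, the vial and the petri dish alone and the arm clear of the microscopes.

Things in the scene. Friction and masses are not known exactly. Their poses are not given: they have to be found in the camera images.
- holder: Fixed aluminium holder, base 140 x 120 x 10 mm. Origin: centre of its underside, on the bench; +x is the way the carrier is pushed, +y left of that, z up. Right half: track, 24 mm above the bench, centre line y = -27 mm, 47 mm wide between rails 5 mm high (x = -50 to 56). A see-saw spring clip hinges about a bar along x at y = +11, 32 mm up (hinge posts 38 mm high at x = -66 and 52).
- end_stop (a point): Middle of the end stop's face at the far end of the track, at the track's surface: holder x = 56, y = -27, z = 24 mm. The stop is 9 mm high. The carrier is home when its front edge is against it, its centre then at holder x = 31 mm.
- carrier: Loose flat grey plastic carrier, 50 (x) x 44 (y) x 10 mm thick, 40 to 85 g, round white specimen on top; origin: centre of its underside. It lies on the track between the rails (1.5 mm play a side), its x axis along the holder's, front edge 5 to 23 mm short of the jaw.
- thumb_plate (a point): Centre of the top face of the clip's polished steel thumb plate, left of the hinge: holder x = -64 to 12, y = 23 to 51 mm; press it at y = 37, anywhere along x; fingertips slide along it easily. Moves with the clip. At rest it slopes up to the left, outer edge 41 mm above the bench; pressed level it is 27 mm above the bench (3 mm above the track), so a second fingertip at that height can be behind the carrier.
- jaw_foot (a point): Lowest point, at rest, of the jaw's round rubber foot (10 mm thick, holder x = 34 to 46 mm, y = -23 mm), on the arm that reaches from the hinge to the right over the track. Moves with the clip. At rest it is 6 mm above the track and blocks the 10 mm thick carrier. The arm's top is about 42 mm above the bench at rest, 55 mm when open.
- clip (a joint): Angle of the see-saw clip, rad: 0 at rest (jaw down); about 0.12 with the jaw resting on the carrier; clear of the carrier above 0.17; 0.36 with the thumb plate level; hard stop at 0.40. The spring takes about 2 N on the middle of the thumb plate to start, 5 N at level, and closes the clip when let go.
- slide_box: Closed green slide box, 65 x 85 x 30 mm, loose, left of the holder; leave it alone. Origin at the centre of its underside.
- vial: Brown vial with black cap, 23 mm diameter, 57 mm high, loose, left of the holder; leave it alone. Origin at the centre of its underside.
- petri_dish: Clear lidded petri dish, 59 mm diameter, 15 mm high, loose, right of the holder; leave it alone. Origin at the centre of its underside.
- right_microscope (a point): Middle of the head of the fixed microscope to the right of the work (never moves). Head and eyepieces fill about x = 0.55 to 0.76, y = -0.40 to -0.19 m in the robot's frame, up to 0.42 m above the bench; its foot, 20 mm high, x = 0.56 to 0.87, y = -0.41 to -0.11. Keep the arm clear of it on the way to the holder.
There are look-alikes about, which are no part of the job. Of the things that look like the holder, the larger one is meant.

How it is judged:
By the outcome, as a careful person would: the job done as asked, in the order asked, and still so for the second after the job is handed in, with the robot touching nothing.
It also fails if it takes over 38 s, if anything falls off the work surface, if the arm or the gripper's body presses on something with over 40 N, if the wrist force passes 120 N, or if a joint passes its speed limit or range.

### The arm

A 6-joint arm with a two-finger parallel gripper is mounted at the origin on a cart in front of the work surface, level with it; the furniture and walls round the work are solid. World frame = base frame: x ahead of the robot, y to its left, z up, the work surface at z = 0. Lengths are in m, angles in rad, forces in N, time in s.
With the tool pointing down it reaches from about 0.3 to 0.875 m from the base axis. Payload 6.4 kg.
Tool frame: the origin (TCP) lies between the finger pads; the fingertips stand 8 mm ahead of it and the grasp point (between the pads) lies 11 mm behind it; z points along the fingers, y is the direction in which the jaws open and shut (so a half turn about z gives the same grasp; the last joint's range is limited). The gripper opens to 85 mm and grips with 20 to 120 N. Pads are 22 mm wide; open, the fingers measure 114 mm over their backs; the gripper's body (76 mm by 85 mm) begins 54 mm behind the grasp point. The pads swing forward as they close: fully open they stand 13 mm farther back than shut.
Start: joints at [-1.427, 0.181, 1.607, -0, 1.354, -0.206], TCP at [0.197, -0.54, 0.239] pointing down, gripper open.
Joint ranges: [-2.99, 2.99], [-0.89, 2.07], [0.3, 2.58], [-1.14, 4.28], [0, 2.63], [-3.12, 3.12]. Speed limits (rad/s): [2.57, 2.57, 3.01, 3.14, 3.14, 3.14].

### API

Orientations are given as a unit quaternion [w, x, y, z].
In Python, from bench import monitor, viewer, workorder, spotter gives the robot as it stands. The module is installed in compiled form; this text tells all that it offers.
- The arm moves only by the tool move_arm, never from a script. Its argument "motion" is a list of rows, each a list of 3 entries, a list of its own where there are three numbers: the shift along the tool's x, y, z in units of 60 mm (1.0 is 60 mm), then the turn, a rotation vector about the tool's x, y, z in units of 8 degrees (1.0 is 8 degrees), then the opening in per cent of the stroke, from 0 (shut) to 100 (fully open). In form: [[[dx, dy, dz], [rx, ry, rz], grip], ...]. A call has 1 to 10 rows; each row is the pose to reach, as a shift and turn from the pose commanded when the call began, along the tool's axes at that moment; what a row does not reach only later rows make up. A row lasts 1/8 s, in which the tool goes at most 62.5 mm and 10.7 degrees, less where a joint would pass 70% of its speed; a pose out of reach is approached as far as the arm can. A call with a gripper value outside its range is refused whole. The fingers move at their own pace and stop on an object; the grip force is fixed at half the most. Time passes only in rows, so rows that repeat a pose let the fingers close. It gives the time, the measured TCP pose, the force and the opening at its end, in the units of the state.
- monitor.get_obs(): the state, without advancing time (a new reading comes with each control period).
- viewer.camera(name): name is "side" or "top" or "wrist"; returns the picture (400x640x3 uint8, blue, green, red); there is no depth.
- viewer.calibration(name): a dict with "fovy" (degrees; the focal length in pixels is half the picture's height over the tangent of half this angle, whatever the lens; pixels are square), "cx", "cy" (the principal point, pixels), "extrinsics" (4x4, takes a point from camera to world coordinates). Camera axes: x right, y down, z forward; pixel columns grow to the right and rows downward; lengths in m; the calibration is good to about 2 mm. A picture is of the moment at which its call begins: read the wrist's pose just before it. calibration takes no time and is no camera call; for the wrist camera it gives the pose at the moment of the call.
- workorder.hand_in(): hands the job in, once; it reports no verdict.
Trained networks look in the newest picture that a camera, given by its name, has taken for a name from the list of things; names that differ only in an ending like _2 or _b are one class to them, and where a whole thing is asked for, a point or a joint stands for the part that bears it (a point fixed in the world has none). Each returns a list of dicts, best first, with "score" (0 to 1); they miss things now and then, are a little off and sometimes report something else, mostly with a low value. They report only what shows in the picture. A call takes as long as a camera call. They do not tell look-alikes from the thing itself.
- spotter.search_frame(camera, name): "centre" ([column, row] as shares, 0 to 1, of the picture: columns of its width, rows of its height, amid what is visible of it).
- spotter.outline_of(camera, name): "region" (400x640 bool, what is visible of it) and "centre" ([column, row] as shares, 0 to 1, of the picture: columns of its width, rows of its height, amid what is visible of it).
The state is a dict: "time_s": time; "q": joint angles; "dq": joint speeds; "joint_efforts": joint torques, N m; "eef_pos": TCP position; "eef_rot": TCP orientation; "wrist_force": force on the tool from outside, world axes, zero at the start; "torque": the same for the moment, N m; "opening": opening from 0.0 (shut) to 1.0 (fully open).
Only numpy, scipy, OpenCV 4.12 (cv2) and the standard library are available. Lean on these libraries where they do the work, as an engineer would, in place of code of your own. Each camera call takes 0.05 s, during which the arm holds its last target. There are 200 camera calls.

## Working session

There is one attempt and no reset: what is moved stays moved. The work goes in short steps, Python scripts to look and compute and a tool call to move; the robot and the scene stay as the last step left them, time stands still between calls to the robot, and variables do not carry over. Pictures are saved under pics/ and viewed, about 8 in all and at most 12, crops included, and the job is handed in when it is done.

Besides the shell and the picture viewer there is one more tool, called after "Emit:" as name(argument=value, ...), one argument or row to a line, values as JSON. move_arm: Moves the arm, as the interface text tells. Its arguments: {"type":"object","properties":{"motion":{"type":"array","items":{"type":"array"}}},"required":["motion"]}

```bash
mkdir -p pics
cat > h.py <<'E'
import numpy as np, cv2
from bench import monitor, viewer, workorder, spotter
def K(n):
    c=viewer.calibration(n); f=200/np.tan(np.radians(c["fovy"])/2); return f,c["cx"],c["cy"],np.array(c["extrinsics"])
def proj(n,P,k=None):
    f,cx,cy,E=k or K(n); p=(np.atleast_2d(P)-E[:3,3])@E[:3,:3]; return np.c_[cx+f*p[:,0]/p[:,2],cy+f*p[:,1]/p[:,2]]
def ray(n,uv,k=None):
    f,cx,cy,E=k or K(n); d=E[:3,:3]@np.array([(uv[0]-cx)/f,(uv[1]-cy)/f,1]); return E[:3,3],d
def atz(n,uv,z,k=None):
    o,d=ray(n,uv,k); return o+d*(z-o[2])/d[2]
E
python3 - <<'E'
from h import *
o=monitor.get_obs(); print({k:np.round(v,3) for k,v in o.items()})
for n in ("top","side"):
    im=viewer.camera(n); cv2.imwrite(f"pics/{n}0.png",im); print(n,K(n))
    for t in ("holder","carrier","thumb_plate","jaw_foot","slide_box","vial","petri_dish"):
        print(n,t,[(round(r["score"],2),np.round(np.array(r["centre"])*[640,400],0), np.round(atz(n,np.array(r["centre"])*[640,400],.025),3)) for r in spotter.search_frame(n,t)][:4])
E
```

```text
{'time_s': np.float64(0.0), 'q': array([-1.427,  0.182,  1.608, -0.   ,  1.354, -0.206]), 'dq': array([-0.002,  0.   , -0.   , -0.001,  0.   ,  0.   ]), 'joint_efforts': array([ 0.0000e+00, -4.4488e+01, -3.5133e+01, -0.0000e+00,  9.0000e-03,
       -0.0000e+00]), 'eef_pos': array([ 0.197, -0.54 ,  0.238]), 'eef_rot': array([-0.001,  0.985,  0.174,  0.   ]), 'wrist_force': array([-0.203, -0.474,  0.131]), 'torque': array([ 0.014,  0.04 , -0.009]), 'opening': np.float64(1.001)}
top (np.float64(518.8902468191701), 327.4332357183608, 198.0334137982121, array([[ 0.02391488, -0.99169635,  0.12635837,  0.34203551],
       [-0.99969923, -0.02440971, -0.00236895,  0.01984142],
       [ 0.00543365, -0.12626371, -0.99198183,  1.54220998],
       [ 0.        ,  0.        ,  0.        ,  1.        ]]))
top holder [(0.73, array([315., 203.]), array([0.519, 0.051, 0.025])), (0.65, array([270., 268.]), array([0.326, 0.177, 0.025]))]
top carrier [(0.66, array([330., 202.]), array([0.524, 0.009, 0.025]))]
top thumb_plate [(0.81, array([262., 271.]), array([0.316, 0.2  , 0.025])), (0.78, array([309., 2
[... 650 characters left out ...]
     [-0.00802854, -0.7532626 , -0.65767089,  1.18701931],
       [ 0.        ,  0.        ,  0.        ,  1.        ]]))
side holder [(0.67, array([261., 206.]), array([0.345, 0.166, 0.025]))]
side carrier [(0.28, array([317., 212.]), array([0.52 , 0.077, 0.025]))]
side thumb_plate [(0.79, array([313., 212.]), array([0.508, 0.079, 0.025])), (0.65, array([252., 201.]), array([0.323, 0.198, 0.025]))]
side jaw_foot [(0.72, array([311., 215.]), array([0.495, 0.065, 0.025]))]
side slide_box [(0.68, array([288., 178.]), array([0.472, 0.278, 0.025]))]
side vial [(0.43, array([324., 169.]), array([0.617, 0.283, 0.025]))]
side petri_dish [(0.64, array([323., 279.]), array([ 0.448, -0.203,  0.025]))]
```

Run:
```python
import cv2,numpy as np
a=cv2.imread("pics/top0.png")[120:320,200:440]; b=cv2.imread("pics/side0.png")
cv2.imwrite("pics/topc.png",cv2.resize(a,None,fx=3,fy=3,interpolation=cv2.INTER_CUBIC))
```

```text
(no output)
```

View pics/topc.png

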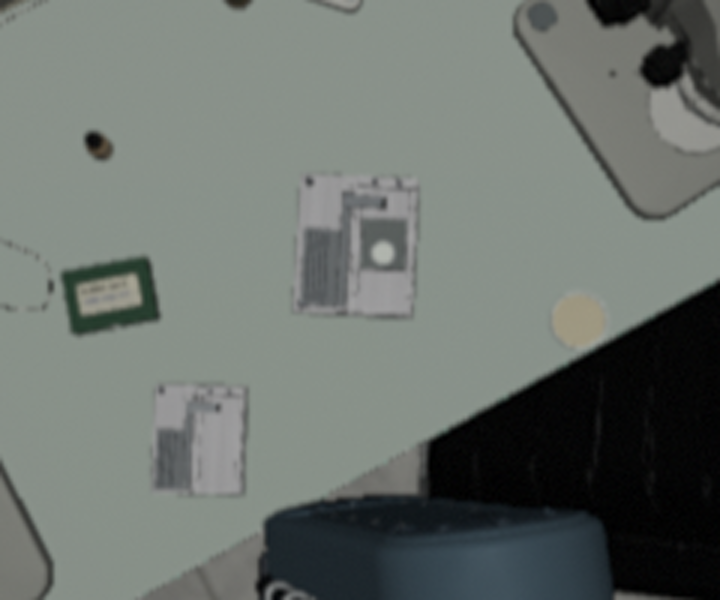

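View pics/side0.png

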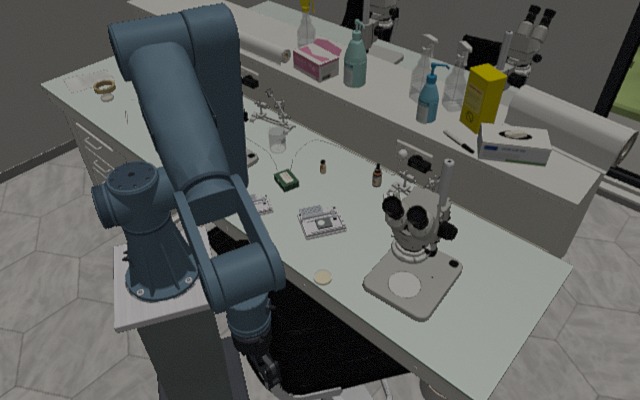

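The larger holder, with the carrier, is at top-crop (357,245), or full image (319,202). The look-alike is the smaller empty holder at crop (200,438), full image (267,266). The slide box is at crop (110,297), the vial at (97,145) and the dish at (580,320). I'm going above the larger holder and aligning the tool with it.

Emit:
move_arm(
  motion=[
    [[7.2,-7.5,0],[0,0,2.5],66],
    [[7.2,-7.5,0],[0,0,2.5],66],
    [[7.2,-7.5,0],[0,0,2.5],66],
    [[7.2,-7.5,0],[0,0,2.5],66],
    [[7.2,-7.5,0],[0,0,2.5],66],
    [[7.2,-7.5,0],[0,0,2.5],66],
    [[7.2,-7.5,0],[0,0,2.5],66],
    [[7.2,-7.5,0],[0,0,2.5],66],
    [[7.2,-7.5,0],[0,0,2.5],66],
    [[7.2,-7.5,0],[0,0,2.5],66],
  ],
)

```text
time_s: 2.05
eef_pos: [0.4494, 0.0327, 0.2398]
eef_rot: [0.0, 1.0, 0.001, 0.001]
wrist_force: [0.9, -1.1, -0.1]
opening: 0.664
```

Run:
```python
from h import *
o=monitor.get_obs(); print(o["eef_pos"],o["eef_rot"]); k=K("wrist"); print(k)
im=viewer.camera("wrist"); cv2.imwrite("pics/w1.png",im); np.save("k1.npy",np.array([k[0],k[1],k[2],*k[3].ravel()]))
for t in ("holder","carrier","thumb_plate","jaw_foot"):
    for r in spotter.outline_of("wrist",t)[:2]:
        c=np.array(r["centre"])*[640,400]; R=cv2.minAreaRect(cv2.findNonZero(r["region"].astype(np.uint8)))
        print(t,round(r["score"],2),c.round(1),atz("wrist",c,.03,k).round(4),np.round(cv2.boxPoints(R)).tolist())
t=viewer.camera("top")
for n in ("holder","carrier"):
    for r in spotter.search_frame("top",n)[:2]: print(n,np.array(r["centre"])*[640,400],r["score"])
```

```text
[0.44941098 0.03268241 0.23980878] [2.48854432e-04 9.99999541e-01 5.09346942e-04 7.72539061e-04]
(np.float64(303.75776858578666), 319.862119822665, 200.6898001508442, array([[ 1.53381116e-03, -9.52092835e-01, -3.05805299e-01,
         5.28166685e-01],
       [-9.99997573e-01, -9.76723002e-04, -1.97470895e-03,
         3.19415330e-02],
       [ 1.58141917e-03,  3.05807586e-01, -9.52092023e-01,
         3.74610679e-01],
       [ 0.00000000e+00,  0.00000000e+00,  0.00000000e+00,
         1.00000000e+00]]))
holder 0.76 [195.4 252.8] [0.3483 0.188  0.03  ] [[163.0, 219.0], [235.0, 216.0], [238.0, 297.0], [166.0, 300.0]]
carrier 0.81 [335.3 104.9] [0.5263 0.0147 0.03  ] [[314.0, 130.0], [315.0, 81.0], [357.0, 83.0], [355.0, 131.0]]
carrier 0.46 [495.1 165.1] [ 0.4606 -0.1701  0.03  ] [[458.0, 167.0], [496.0, 130.0], [528.0, 162.0], [491.0, 200.0]]
thumb_plate 0.75 [183.4 271.1] [0.3221 0.2066 0.03  ] [[156.0, 293.0], [173.0, 229.0], [212.0, 239.0], [195.0, 303.0]]
thumb_plate 0.57 [287.7 119.4] [0.5111 0.0667 0.03  ] [[238.0, 154.0], [282.0, 39.0], [341.0, 61.0], [298.0, 176.0]]
jaw_foot 0.69 [285.8 122.6] [0.5077 0.0688 0.03  ] [[240.0, 154.0], [283.0, 40.0], [340.0, 61.0], [297.0, 176.0]]
jaw_foot 0.59 [183.5 272.9] [0.3196 0.2069 0.03  ] [[155.0, 292.0], [172.0, 229.0], [211.0, 240.0], [194.0, 303.0]]
holder [260.608 264.   ] 0.75
holder [326.976 182.32 ] 0.55
```

View pics/w1.png

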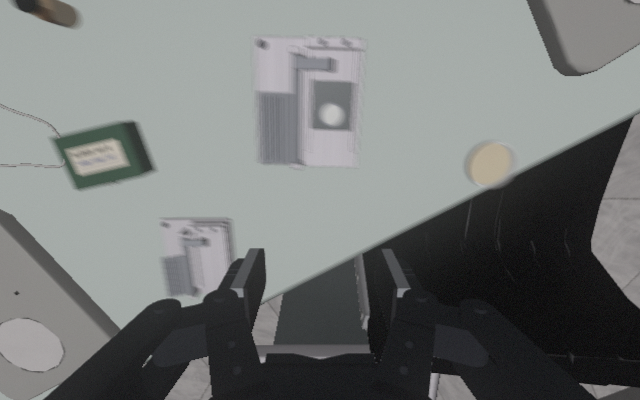

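The wrist view shows the larger holder at about (310,103), with the carrier at (333,106) and the thumb plate at (278,127). The small look-alike is at (197,258). The picture is motion-blurred, so I'm retaking it at rest and cropping.

Run:
```python
from h import *
k=K("wrist"); im=viewer.camera("wrist"); cv2.imwrite("pics/w2.png",im); np.save("k2.npy",np.array([k[0],k[1],k[2],*k[3].ravel()],float))
cv2.imwrite("pics/w2c.png",cv2.resize(im[20:180,235:385],None,fx=3.7,fy=3.7,interpolation=cv2.INTER_CUBIC))
```

```text
(no output)
```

View pics/w2c.png

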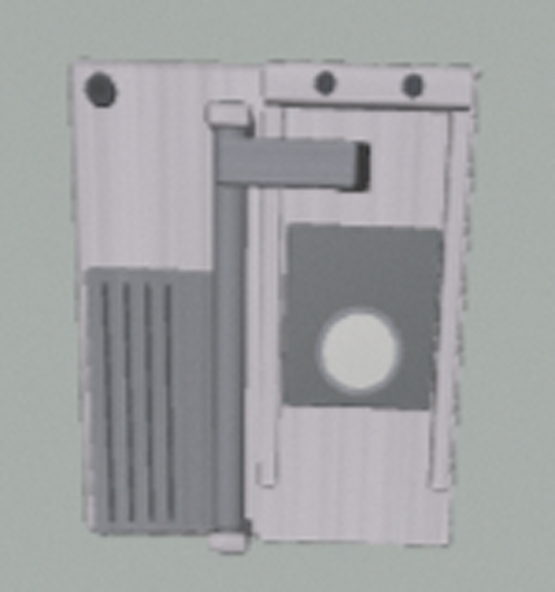

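```bash
cat > fit.py <<'E'
from h import *
from scipy.optimize import least_squares
a=np.load("k2.npy"); k=(a[0],a[1],a[2],a[3:].reshape(4,4))
pts=np.array([[75,62,70,60,10],[88,268,12,50,41],[88,530,-64,50,41],[228,113,52,11,38],[230,540,-66,11,38],[367,106,56,-27,33]],float)
car=np.array([[288,222,25,22,34],[444,228,25,-22,34],[433,410,-25,-22,34],[282,405,-25,22,34]],float)
px=lambda c:c[:,:2]/3.7+[235,20]
def W(p,h): c,s=np.cos(p[2]),np.sin(p[2]); h=h/1000; return np.c_[p[0]+c*h[:,0]-s*h[:,1],p[1]+s*h[:,0]+c*h[:,1],h[:,2]]
def res(p):
    cc=car[:,2:]+[p[3]*1000,-27+p[4]*1000,0]
    return np.r_[(proj("w",W(p,pts[:,2:]),k)-px(pts)).ravel(),(proj("w",W(p,cc),k)-px(car)).ravel()]
r=least_squares(res,[.52,.05,0,-.01,0],loss="soft_l1"); print(r.x.round(4)); print(res(r.x).reshape(-1,2).round(2))
p=r.x
print("start finger mid", W(p,np.array([[-57.,5,27],[-5,5,27]])))
E
python3 fit.py
python3 - <<'E'
from h import *
import numpy as np
# second view: top
im=cv2.imread("pics/top0.png")
cv2.imwrite("pics/t.png",im)
c=np.array([[300,175],[419,175],[412,318],[295,314]])/3+[200,120]
for u in c: print(atz("top",u,.012).round(4))
E
```

```text
[ 5.245e-01  4.140e-02 -3.310e-02  3.000e-04 -4.000e-04]
[[-2.1  -1.86]
 [-0.15 -0.68]
 [ 1.91  1.25]
 [ 0.36  0.29]
 [-1.1   0.87]
 [ 0.61 -0.04]
 [-0.07  0.24]
 [-0.11  0.06]
 [-0.21 -0.19]
 [ 0.42 -0.15]]
start finger mid [[0.46771746 0.04829534 0.027     ]
 [0.51968896 0.04657384 0.027     ]]
[0.5942 0.0995 0.012 ]
[ 0.5972 -0.0189  0.012 ]
[ 0.4544 -0.015   0.012 ]
[0.4556 0.1002 0.012 ]
```

Emit:
move_arm(
  motion=[
    [[0.52,-0.25,1],[0,0,0.22],60],
    [[0.52,-0.25,2],[0,0,0.22],60],
    [[0.52,-0.25,2.7],[0,0,0.22],60],
    [[0.52,-0.25,2.7],[0,0,0.22],60],
    [[0.52,-0.25,2.7],[0,0,0.22],60],
  ],
)

```text
time_s: 3.12
eef_pos: [0.4812, 0.0447, 0.079]
eef_rot: [0.0, 1.0, -0.016, 0.001]
wrist_force: [0.1, -0.2, -0.2]
opening: 0.6
```

Run:
```python
from h import *
k=K("wrist"); viewer.camera("wrist");im=viewer.camera("wrist"); cv2.imwrite("pics/w3.png",im); np.save("k3.npy",np.array([k[0],k[1],k[2],*k[3].ravel()],float))
s=viewer.camera("side"); cv2.imwrite("pics/s3.png",s)
a=cv2.resize(s[160:270,250:390],None,fx=4,fy=4,interpolation=cv2.INTER_CUBIC)
cv2.imwrite("pics/s3c.png",a)
print(monitor.get_obs()["wrist_force"],monitor.get_obs()["eef_pos"],monitor.get_obs()["eef_rot"])
```

```text
[ 0.59873121 -1.06213473 -0.09266924] [0.48184934 0.04506396 0.0798033 ] [ 3.25890372e-04  9.99880762e-01 -1.52578871e-02  2.35623826e-03]
```

View pics/w3.png

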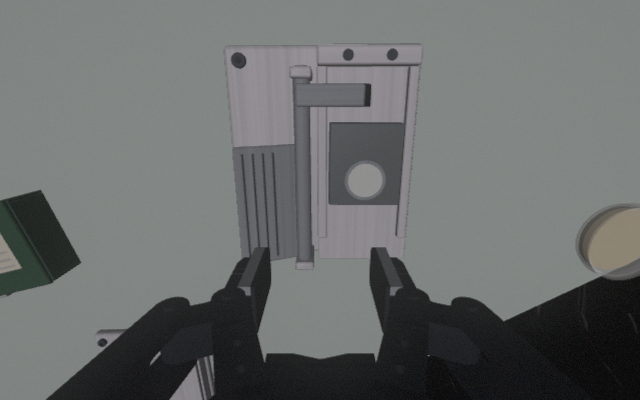

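View pics/s3c.png

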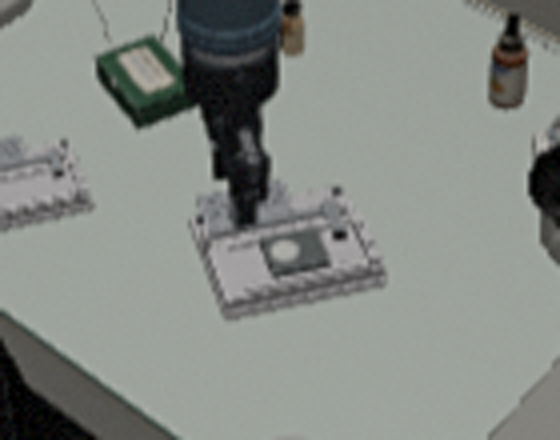

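The wrist view shows the fingertips' inner edges at about (270,250) and (371,250), the carrier's top corners at (331,123), (404,124), (403,206) and (329,204), and the thumb plate at (265,200). I'm refitting from this nearer view and finding the tip depth.

```bash
sed -e 's/k2.npy/k3.npy/' -e 's#c\[:,:2\]/3.7+\[235,20\]#c[:,:2]#' fit.py > fit3.py
python3 - <<'E'
s=open("fit3.py").read().split("\n")
s[3]="pts=np.array([[226,47,70,60,10],[233,147,12,50,41],[243,260,-64,50,41],[301,70,52,11,38],[305,264,-66,11,38],[370,66,56,-27,33]],float)"
s[4]="car=np.array([[331,123,25,22,34],[404,124,25,-22,34],[403,206,-25,-22,34],[329,204,-25,22,34]],float)"
open("fit3.py","w").write("\n".join(s)+"""
from scipy.spatial.transform import Rotation as R
o=monitor.get_obs(); q=o["eef_rot"]; M=R.from_quat([q[1],q[2],q[3],q[0]]).as_matrix()
for x in (-.011,.011):
  for z in (-.005,.002,.008): print(x,z,proj("w",o["eef_pos"]+np.array([[x,-.0255,z],[x,.0255,z]])@M.T,k).round(0).tolist())
c,s=np.cos(p[2]),np.sin(p[2]); d=o["eef_pos"][:2]-p[:2]; print("tcp in holder",c*d[0]+s*d[1],-s*d[0]+c*d[1])
""")
E
python3 fit3.py
python3 -c "
import cv2;im=cv2.imread('pics/w3.png')[225:345,215:425];im=cv2.convertScaleAbs(im,alpha=2.2);cv2.imwrite('pics/w3c.png',cv2.resize(im,None,fx=3.5,fy=3.5,interpolation=2))"
```

```text
[ 5.243e-01  4.130e-02 -3.330e-02 -3.000e-04 -1.000e-04]
[[-3.65 -3.81]
 [ 0.16 -0.17]
 [ 0.19  6.03]
 [ 0.31  0.96]
 [-0.76  2.49]
 [ 1.22 -1.84]
 [-0.5   0.13]
 [ 2.99 -0.68]
 [-3.2  -0.33]
 [ 0.45  1.54]]
start finger mid [[0.46747407 0.04817241 0.027     ]
 [0.51944525 0.04644123 0.027     ]]
-0.011 -0.005 [[265.0, 293.0], [368.0, 293.0]]
-0.011 0.002 [[268.0, 284.0], [366.0, 284.0]]
-0.011 0.008 [[269.0, 278.0], [365.0, 278.0]]
0.011 -0.005 [[263.0, 253.0], [371.0, 253.0]]
0.011 0.002 [[265.0, 246.0], [369.0, 246.0]]
0.011 0.008 [[267.0, 241.0], [367.0, 241.0]]
tcp in holder -0.0425292149026569 0.0023718514280060134
```

View pics/w3c.png

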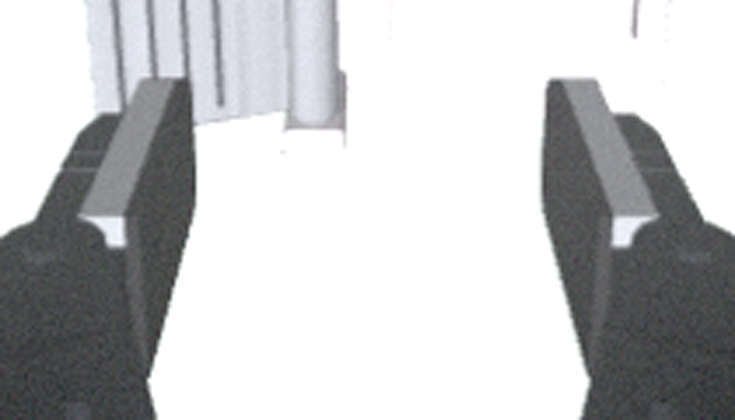

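Emit:
move_arm(
  motion=[
    [[0,-0.05,0.2],[0,0,0],68],
    [[0,-0.05,0.4],[0,0,0],68],
    [[0,-0.05,0.6],[0,0,0],68],
    [[0,-0.05,0.6],[0,0,0],68],
  ],
)

```text
time_s: 3.78
eef_pos: [0.479, 0.0487, 0.04]
eef_rot: [-0.0, 1.0, -0.015, -0.001]
wrist_force: [-1.3, -0.5, 1.3]
opening: 0.679
```

Emit:
move_arm(
  motion=[
    [[0,0,0.1],[0,0,0],68],
    [[0,0,0.17],[0,0,0],68],
    [[0,0,0.17],[0,0,0],68],
  ],
)

```text
time_s: 4.15
eef_pos: [0.4802, 0.0485, 0.0311]
eef_rot: [0.0, 1.0, -0.015, 0.0]
wrist_force: [-0.8, -1.1, 4.5]
opening: 0.681
```

Run:
```python
from h import *
f=[]
for i in range(4): im=viewer.camera("wrist"); o=monitor.get_obs(); f.append(np.r_[o["wrist_force"],o["eef_pos"]])
print(np.mean(f,0).round(4)); cv2.imwrite("pics/w4.png",im)
cv2.imwrite("pics/w4c.png",cv2.resize(cv2.convertScaleAbs(im[20:320,200:440],alpha=1.4),None,fx=2,fy=2,interpolation=2))
```

```text
[-1.0014 -1.5043  4.6261  0.4802  0.0485  0.0313]
```

View pics/w4c.png

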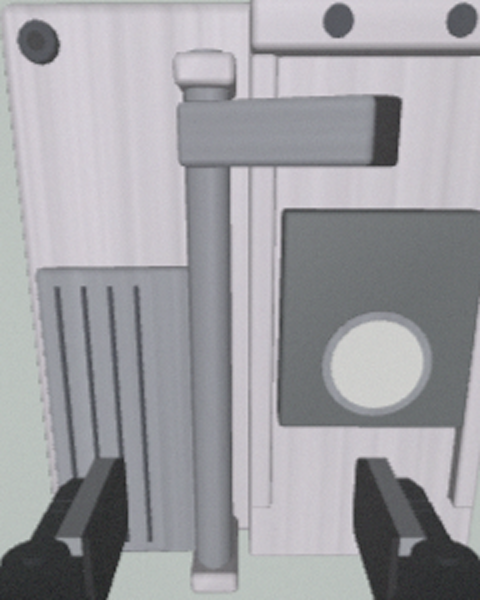

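The left tip presses the plate at crop (115,470). The right tip at (365,470) is behind the carrier's back edge (crop row 427), and the jaw arm is raised. Pushing now.

Emit:
move_arm(
  motion=[
    [[0,0,0.02],[0,0,0],68],
    [[0.06,0,0.02],[0,0,0],68],
    [[0.12,0,0.02],[0,0,0],68],
    [[0.18,0,0.02],[0,0,0],68],
    [[0.24,0,0.02],[0,0,0],68],
    [[0.3,0,0.02],[0,0,0],68],
    [[0.36,0,0.02],[0,0,0],68],
    [[0.42,0,0.02],[0,0,0],68],
    [[0.48,0,0.02],[0,0,0],68],
    [[0.48,0,0.02],[0,0,0],68],
  ],
)

```text
time_s: 5.6
eef_pos: [0.5085, 0.0481, 0.0298]
eef_rot: [-0.0, 1.0, -0.015, -0.0]
wrist_force: [-1.7, 0.7, 4.6]
opening: 0.68
```

Run:
```python
from h import *
f=[]
for i in range(4): im=viewer.camera("wrist"); o=monitor.get_obs(); f.append(np.r_[o["wrist_force"],o["eef_pos"]])
print(np.mean(f,0).round(4)); cv2.imwrite("pics/w5.png",im)
cv2.imwrite("pics/w5c.png",cv2.resize(cv2.convertScaleAbs(im[20:320,200:440],alpha=1.4),None,fx=2,fy=2,interpolation=2))
```

```text
[-1.7002  0.7593  4.9597  0.5085  0.0481  0.0298]
```

View pics/w5c.png

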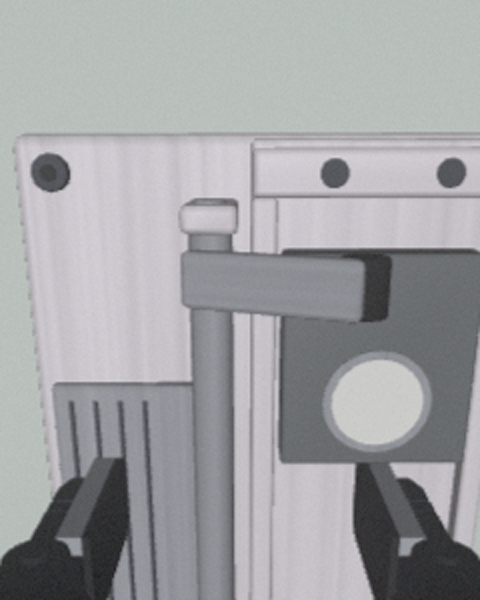

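The carrier is under the raised jaw. Its front edge is at crop row 250 and the stop face at row 197, so about 11 mm remains. Continuing.

Emit:
move_arm(
  motion=[
    [[0.05,0,0],[0,0,0],68],
    [[0.1,0,0],[0,0,0],68],
    [[0.15,0,0],[0,0,0],68],
    [[0.15,0,0],[0,0,0],68],
  ],
)

```text
time_s: 6.3
eef_pos: [0.5176, 0.0477, 0.0298]
eef_rot: [-0.0, 1.0, -0.015, -0.0]
wrist_force: [-1.6, 0.2, 4.2]
opening: 0.678
```

Emit:
move_arm(
  motion=[
    [[0.02,0,0],[0,0,0],68],
    [[0.03,0,0],[0,0,0],68],
    [[0.03,0,0],[0,0,0],68],
  ],
)

```text
time_s: 6.68
eef_pos: [0.5189, 0.0476, 0.0297]
eef_rot: [-0.0, 1.0, -0.015, -0.001]
wrist_force: [-2.9, 0.6, 4.8]
opening: 0.681
```

Emit:
move_arm(
  motion=[
    [[0.015,0,0],[0,0,0],68],
    [[0.015,0,0],[0,0,0],68],
  ],
)

```text
time_s: 6.92
eef_pos: [0.5199, 0.0476, 0.0297]
eef_rot: [-0.0, 1.0, -0.015, -0.001]
wrist_force: [-3.0, 0.4, 5.6]
opening: 0.681
```

Emit:
move_arm(
  motion=[
    [[0.015,0,0],[0,0,0],68],
    [[0.015,0,0],[0,0,0],68],
  ],
)

```text
time_s: 7.18
eef_pos: [0.52, 0.0476, 0.0296]
eef_rot: [-0.0, 1.0, -0.015, -0.001]
wrist_force: [-5.2, 0.1, 7.2]
opening: 0.683
```

Emit:
move_arm(
  motion=[
    [[0.015,0,0],[0,0,0],68],
    [[0.015,0,0],[0,0,0],68],
  ],
)

```text
time_s: 7.42
eef_pos: [0.5201, 0.0476, 0.0294]
eef_rot: [-0.0, 1.0, -0.015, -0.002]
wrist_force: [-7.9, -0.2, 9.6]
opening: 0.679
```

Run:
```python
from h import *
f=[]
for i in range(4): im=viewer.camera("wrist"); o=monitor.get_obs(); f.append(np.r_[o["wrist_force"],o["eef_pos"]])
print(np.mean(f,0).round(4)); cv2.imwrite("pics/w6.png",im)
cv2.imwrite("pics/w6c.png",cv2.resize(cv2.convertScaleAbs(im[80:280,260:460],alpha=1.4),None,fx=3,fy=3,interpolation=2))
```

```text
[-7.9117 -0.7196  9.4527  0.5201  0.0476  0.0294]
```

View pics/w6c.png

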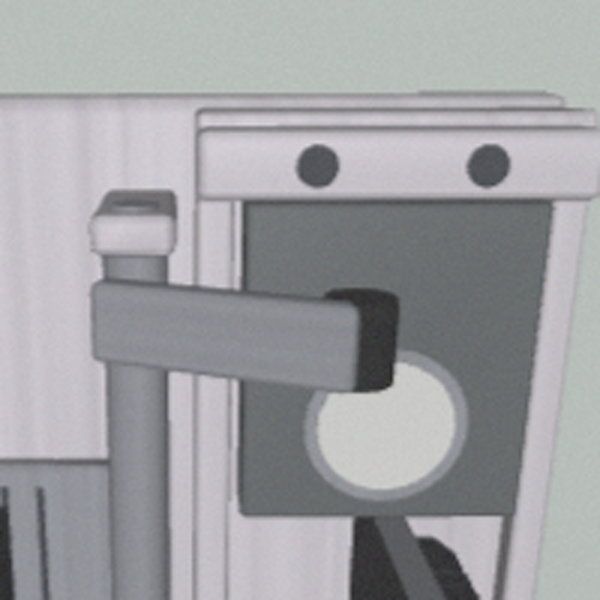

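The carrier's front edge meets the stop along its full width (crop row 198), and the push force climbs without motion, so it is home. I'm unloading the push, then easing the clip down.

Emit:
move_arm(
  motion=[
    [[-0.04,0,0],[0,0,0],68],
    [[-0.08,0,0],[0,0,0],68],
    [[-0.1,0,0],[0,0,0],68],
    [[-0.1,0,0],[0,0,0],68],
    [[-0.1,0,-0.04],[0,0,0],68],
    [[-0.1,0,-0.08],[0,0,0],68],
    [[-0.1,0,-0.12],[0,0,0],68],
    [[-0.1,0,-0.18],[0,0,0],68],
    [[-0.1,0,-0.3],[0,0,0],68],
    [[-0.1,0,-0.5],[0,0,0],68],
  ],
)

```text
time_s: 8.88
eef_pos: [0.5154, 0.0476, 0.0599]
eef_rot: [-0.0, 1.0, -0.015, -0.001]
wrist_force: [-0.2, -0.2, -0.2]
opening: 0.683
```

Emit:
move_arm(
  motion=[
    [[0,0,-0.5],[0,0,0],68],
    [[-0.3,0,-1],[0,0,0],68],
    [[-0.6,0,-1.5],[0,0,0],68],
    [[-0.6,0,-1.5],[0,0,0],68],
    [[-0.6,0,-1.5],[0,0,0],68],
  ],
)

```text
time_s: 9.5
eef_pos: [0.4804, 0.0486, 0.1498]
eef_rot: [0.0, 1.0, -0.015, 0.0]
wrist_force: [-0.4, 0.7, -0.8]
opening: 0.677
```

Run:
```python
from h import *
viewer.camera("wrist"); im=viewer.camera("wrist"); o=monitor.get_obs(); print(o["wrist_force"],o["eef_pos"],o["time_s"])
cv2.imwrite("pics/w7.png",im)
cv2.imwrite("pics/w7c.png",cv2.resize(cv2.convertScaleAbs(im[20:220,210:430],alpha=1.3),None,fx=3,fy=3,interpolation=2))
```

```text
[-0.69433096 -1.18767369 -0.00445889] [0.47997653 0.04862576 0.14895488] 9.6
```

View pics/w7c.png

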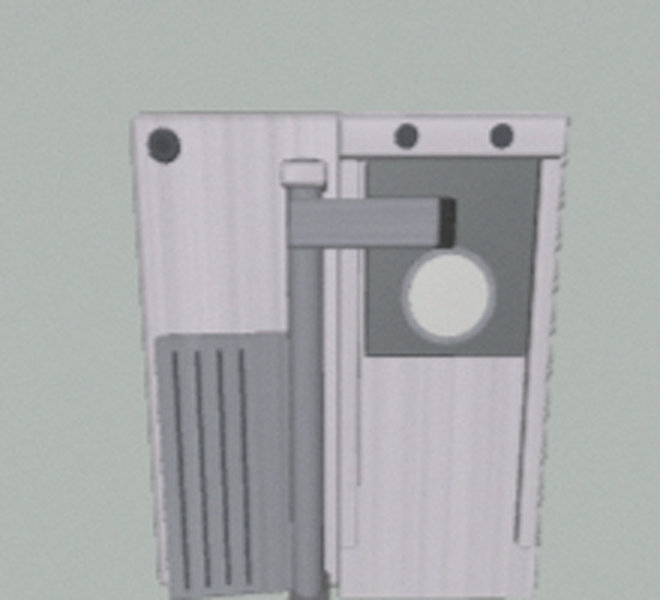

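The carrier sits against the stop (crop row 157). The jaw is down on it at (445,222), the plate has risen, and the arm is clear.

```bash
python3 -c "
from h import *
print(workorder.hand_in())"
```

```text
the job is handed in; nothing more can be done
None
```

The carrier is loaded in the larger holder, fully home against the end stop and clamped by the clip. I handed the job in at about 9.6 s of the 38 s allowed.

- **Loading:** One fingertip held the thumb plate nearly level at about 5 N, which kept the jaw clear. The other fingertip pushed the carrier under the jaw to the stop. There the force climbed to about 8 N along the track with no further movement. I then backed off the push and eased the clip down on the carrier before moving clear.
- **Last checks:** The final wrist picture shows no gap at the stop, the jaw down on the carrier, and the thumb plate risen part-way. The gripper is about 15 cm above the bench with only noise-level wrist force. I did not measure the clip angle.
- **Disagreements:**
  - My nearer fit of the holder's position was up to 6 pixels off at its edge points, probably from lens distortion or my pixel readings. The top view agreed with it to about 2 mm, and contact forces set the final moves.
  - The networks sometimes ranked the smaller look-alike holder first. I chose the right one from the pictures.
- **Other objects:** The slide box, vial and petri dish were left alone, and the arm's path stayed clear of the microscopes.

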